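# Raise the pour-over funnel one rung and stand the steel jug under it

### The job

The steel milk jug is too tall for the pour-over stand as it is set. Raise the stand's sliding funnel frame (the wooden bar on top is its handle) until its gravity pawl has passed the next rung up, lower it gently so that it sits on that rung (one rung up, no more), and let go. Then stand the jug upright on the stand's foot, centred under the funnel's spout, and leave the other things where they are.

Things in the scene. Friction and masses are not known exactly. Their poses are not given: they have to be found in the camera images.
- stand: pour-over stand, fixed: aluminium foot 14 mm thick (disc of 38 mm radius under the funnel, neck 62 mm wide back to x = 112 mm), on the neck an upright frame of dark tube (rails 51 mm apart, top 201 mm up) with three 6 mm steel rungs 45 mm apart, like a short ladder. Origin: on the worktop under the funnel's axis; z up; +x runs back to the rungs (x = 94 mm), -x is the open front, facing the robot
- fly (a joint): height of the sliding frame in m, which carries the funnel in front and the wooden lift bar on top: 0 on the lowest rung (start), 0.045 on the next rung up, 0.090 on the top one; end stop 0.120. It slides straight up (about 0.4 to 0.7 kg, lightly damped) and falls if let go between rungs
- pawl (a joint): angle in rad of the pawl, a steel catch on a pin low in the sliding frame: 0 nose level over a rung, up to 1.1 as a passing rung pushes it down. Going up, it meets the next rung at fly = 0.034 and is past it at 0.056; its heavy tail then levels it in 0.2 s, and lowering seats it at 0.045. Above 0.079 it meets the rung after; above 0.101 it locks one rung too high
- lift_bar (a point): middle of the wooden grip on the sliding frame's top bar: 16 mm thick, 32 mm long, along the stand's y, 46 mm behind the funnel's axis, 235 mm up at the start. Open above, in front and below; the bar's two steel side rods run back and down from it. The space behind it is flanked by the machine's side and the grinder (380 mm high, hopper above), so tilt the tool back towards the robot
- spout (a point): lower tip of the steel funnel's spout, 15 mm thick, on the funnel's axis; 83 mm above the worktop at the start, 128 mm on the next rung (the jug on the foot reaches 111 mm). The funnel hangs in a ring 80 mm across, top 46 mm above this tip, which leaves no room for an upright gripper at the jug's handle
- jug_place (a point): where the jug goes: top of the stand's foot (14 mm above the worktop) on the funnel's axis, marked by a round black mat, 66 mm across, flush with the metal
- jug: open steel milk jug, 97 mm high, 72 mm across, 0.24 kg. Origin on its underside, between body and handle: the round body's axis lies 12 mm from it along the jug's +y, the pouring lip is at +y (54 mm), the handle at -y (out to 54 mm); z up.
- jug_mouth (a point): centre of the jug's mouth, on the axis of its round body, at the height of its rim
- jug_handle (a point): grip point in the handle: an upright strap 12 mm thick (along the jug's x), reaching from 21 to 85 mm above the jug's underside and from 24 to 54 mm behind its origin (-y); the point lies 42 mm along -y and 60 mm up, 54 mm from the body's axis
- tamper: coffee tamper, 58 mm across, 82 mm high, steel base and wooden grip, right of the jug; origin under its centre; leave it
- syrup_tall: syrup bottle, 64 mm across, 230 mm high, close behind the stand; origin under its centre; leave it

How it is judged:
By the outcome, as a careful person would: the job done as asked, in the order asked, and still so for the second after the job is handed in, with the robot touching nothing.
It also fails if it takes over 54 s, if anything falls off the work surface, if the arm or the gripper's body presses on something with over 40 N, if the wrist force passes 120 N, or if a joint passes its speed limit or range.

### The arm

A 6-joint arm with a two-finger parallel gripper is mounted at the origin on a cart in front of the work surface, level with it; the furniture and walls round the work are solid. World frame = base frame: x ahead of the robot, y to its left, z up, the work surface at z = 0. Lengths are in m, angles in rad, forces in N, time in s.
With the tool pointing down it reaches from about 0.3 to 0.875 m from the base axis. Payload 6.4 kg.
Tool frame: the origin (TCP) lies midway between the tips of the shut fingers; the grasp point (between the pads) lies env.grip_depth behind it (env.grip_depth is the distance from the TCP to the grasp point, in m); z points along the fingers, y is the line along which they close (so a half turn about z gives the same grasp; the last joint's range is limited). The gripper opens to 85 mm and grips with 20 to 120 N. Pads are 22 mm wide; open, the fingers measure 114 mm over their backs; the gripper's body (76 mm by 85 mm) begins 54 mm behind the grasp point. The pads swing forward as they close: fully open they stand 13 mm farther back than shut.
Start: joints at [-1.348, 0.181, 1.607, -0, 1.354, -0.206], TCP at [0.239, -0.523, 0.231] pointing down, gripper open.
Joint ranges: [-2.99, 2.99], [-0.89, 2.07], [0.3, 2.58], [-1.14, 4.28], [0, 2.63], [-3.12, 3.12]. Speed limits (rad/s): [2.57, 2.57, 3.01, 3.14, 3.14, 3.14].

### API

Orientations are given as a unit quaternion [w, x, y, z].
In Python, from workcell import env, vision, order gives the robot as it stands (env), with the cameras (vision) and the job (order).
- The arm moves only by the tool shift_gripper, called after "Emit:" as name(argument=value, ...) on one line, values as JSON. Schema: {"type":"object","properties":{"moves":{"type":"object","properties":{"offsets":{"type":"array","items":{"type":"array","items":{"type":"number"},"minItems":7,"maxItems":7},"minItems":1,"maxItems":10}},"additionalProperties":false,"required":["offsets"]},"grip_force":{"type":"number"},"only":{"type":"string"},"quiet":{"type":"boolean"},"lines":{"type":"string"}},"required":["moves"],"additionalProperties":false}. moves is an object whose key "offsets" holds a list of rows, 1 to 10 of them, each of 7 numbers: the finger opening in m, then dx, dy, dz in shares of 0.3 m (1.0 is 0.3 m), then a rotation vector rx, ry, rz in a scale on which 1.0 is pi/2 rad; each row shifts and turns the commanded pose from where the row before left it, along the tool's axes as they then stand; what a row does not reach is not made up. A row lasts 1/12 s, in which the tool goes at most 0.0417 m and 0.125 rad, less where a joint would pass 70% of its speed; a pose out of reach is approached as far as the arm can. The fingers move at their own pace and stop on an object; grip_force is the grip in N (left out, the last holds). Time passes only in rows, so rows that do not move let the fingers close. The tool returns the time, the measured TCP pose, the force, the opening and the grip force at its end. only (a regular expression) keeps the lines of the reply that match it, lines (a string "A,B") keeps lines A to B, and quiet returns only ok. Input that does not fit is refused with a message, and nothing moves.
- env.state(): the state, without advancing time (a new reading comes with each control period).
- vision.capture(name): name is "side" or "top" or "wrist"; returns a dict with "image" (384x512x3 uint8, red, green, blue), "camera_matrix" (3x3 intrinsics, pixels), "k1" (the pictures are not rectified: a ray, as slopes to the right and down, at radius r is drawn at 1 + k1 r^2 times it, then the intrinsics apply), "world_to_cam" (4x4, takes a point from world to camera coordinates); the wrist camera has in their place "tool_from_camera" (4x4, takes a point from camera to tool coordinates, whose origin is the TCP and whose axes are the flange's). Camera axes: x right, y down, z forward; pixel columns grow to the right and rows downward; lengths in m; the calibration is good to about 2 mm. A picture is of the moment at which its call begins: read the wrist's pose just before it. There is no depth.
- order.finish_job(): hands the job in; it is judged then, once.
The state is a dict: "time": time; "qpos": joint angles; "qvel": joint speeds; "tau": joint torques, N m; "position": TCP position; "eef_rot": TCP orientation; "force": force on the tool from outside, world axes, zero at the start; "ft_torque": the same for the moment, N m; "gripper_width": finger opening in m; "finger_force": force on a finger pad.
Only numpy, scipy, OpenCV 4.12 (cv2) and the standard library are available. Lean on these libraries where they do the work, as an engineer would, in place of code of your own. Each camera call takes 0.05 s, during which the arm holds its last target. There are 200 camera calls.

## Working session

There is one attempt and no reset: what is moved stays moved. The work goes in short steps, Python scripts to look and compute and a tool call to move; the robot and the scene stay as the last step left them, time stands still between calls to the robot, and variables do not carry over. Pictures are saved under pics/ and viewed, at most 10 in all, crops included, and the job is handed in when it is done.

```bash
ls; mkdir -p pics; python3 - <<'E'
from workcell import env, vision, order
import cv2,numpy as np
s=env.state(); print(s, env.grip_depth)
for n in("side","top"):
    c=vision.capture(n); cv2.imwrite(f"pics/{n}0.png",c["image"][:,:,::-1]); np.savez(f"{n}0.npz",**c)
    print(n,c["camera_matrix"].tolist(),c["k1"],np.round(c["world_to_cam"],4).tolist())
E
```

```text
pics
workcell.py
{'time': 0.0, 'qpos': array([-1.34828161e+00,  1.81557370e-01,  1.60801020e+00,  3.10954214e-06,
        1.35381722e+00, -2.06307655e-01]), 'qvel': array([ 0.00056627,  0.00153246, -0.00053512,  0.00098952,  0.00085652,
        0.00058241]), 'tau': array([ 4.41335415e-04, -4.44876730e+01, -3.51335192e+01, -3.51526651e-04,
        9.03596054e-03, -1.33927762e-05]), 'position': array([ 0.23897156, -0.52237313,  0.23037392]), 'eef_rot': array([-8.96051241e-04,  9.77101526e-01,  2.12771719e-01, -5.74327280e-06]), 'force': array([ 0.28810128, -0.82213087, -0.87986445]), 'ft_torque': array([ 0.04550418,  0.016138  , -0.00603891]), 'finger_force': 0.0, 'gripper_width': 0.08535850999460344} 0.0187
side [[429.3248639617396, 0.0, 247.03388889371985], [0.0, 429.3248639617396, 195.4421662330486], [0.0, 0.0, 1.0]] -0.06941683868945693 [[0.908, -0.4186, -0.0189, -0.6363], [-0.2082, -0.4117, -0.8872, 0.109], [0.3636, 0.8095, -0.461, 1.1451], [0.0, 0.0, 0.0, 1.0]]
top [[436.13659708094514, 0.0, 253.42945903215713], [0.0, 436.13659708094514, 188.8096663418489], [0.0, 0.0, 1.0]] -0.08953072912446305 [[-0.0221, -0.9997, -0.0106, -0.3466], [-0.9931, 0.0232, -0.1148, 0.5807], [0.1151, 0.008, -0.9933, 1.0341], [0.0, 0.0, 0.0, 1.0]]
```

View pics/side0.png

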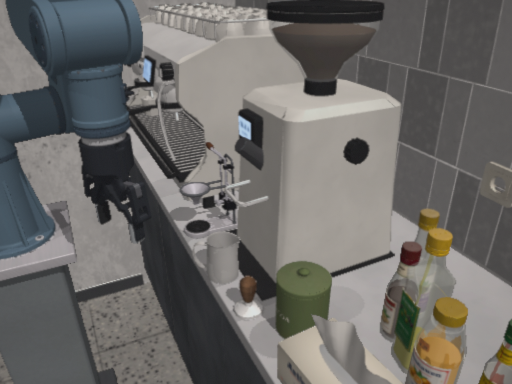

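View pics/top0.png

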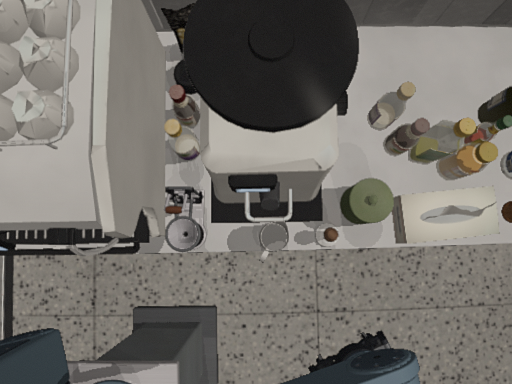

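Side view: the funnel is at about (195,190), the mat at (198,228), the jug at (222,257) and the tamper at (248,300). Top view: the funnel is at (183,233), the wooden bar near (173,210), the jug at (272,236) and the tamper at (328,234). I'll zoom in on both.

```bash
python3 - <<'E'
import cv2,numpy as np
a=cv2.imread("pics/top0.png")[175:265,145:345]; b=cv2.imread("pics/side0.png")[130:320,150:290]
cv2.imwrite("pics/topz.png",cv2.resize(a,None,fx=4,fy=4,interpolation=cv2.INTER_CUBIC))
cv2.imwrite("pics/sidez.png",cv2.resize(b,None,fx=3,fy=3,interpolation=cv2.INTER_CUBIC))
E
```

```text
(no output)
```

View pics/topz.png

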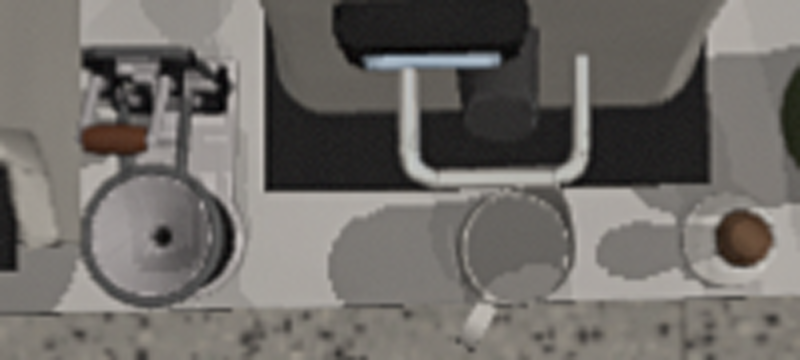

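View pics/sidez.png

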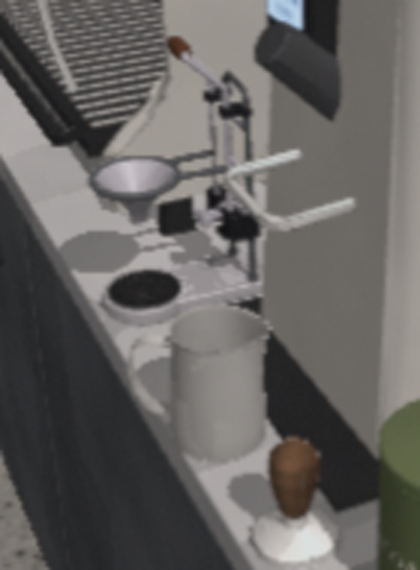

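Top crop: the wood grip centre is at (114,138) in the zoom, the funnel ring at (152,235), the jug rim at (516,245) and the handle tip at (480,320). Side crop: the mat is at (145,290) in the zoom, the grip at (180,46) and the jug rim at (220,332).

```bash
cat > h.py <<'E'
import numpy as np,cv2
from scipy.spatial.transform import Rotation as R
def ray(c,p):
    k=np.array([float(c["k1"]),0,0,0,0.])
    u=cv2.undistortPoints(np.array([[p]],float),np.array(c["camera_matrix"]),k)[0,0]
    W=np.array(c["world_to_cam"]); d=W[:3,:3].T@np.array([*u,1]); return -W[:3,:3].T@W[:3,3],d/np.linalg.norm(d)
def plane(c,p,z):
    o,d=ray(c,p); return o+d*(z-o[2])/d[2]
def tri(c1,p1,c2,p2):
    (o1,d1),(o2,d2)=ray(c1,p1),ray(c2,p2)
    A=np.stack([d1,-d2],1); s=np.linalg.lstsq(A,o2-o1,rcond=None)[0]
    a,b=o1+s[0]*d1,o2+s[1]*d2; return (a+b)/2,np.linalg.norm(a-b)
def proj(c,P):
    W=np.array(c["world_to_cam"]); q,_=cv2.projectPoints(np.array(P,float).reshape(-1,1,3),cv2.Rodrigues(W[:3,:3])[0],W[:3,3],np.array(c["camera_matrix"]),np.array([float(c["k1"]),0,0,0,0.])); return q[:,0]
def blob(m,box):
    x0,y0,x1,y1=box; k=np.zeros_like(m,np.uint8); k[y0:y1,x0:x1]=m[y0:y1,x0:x1]
    n,l,s,ce=cv2.connectedComponentsWithStats(k); i=1+np.argmax(s[1:,4]); return ce[i],s[i],(l==i)
def load(n): return dict(np.load(n))
E
python3 - <<'E'
from h import *
np.set_printoptions(precision=4,suppress=True)
s,t=load("side0.npz"),load("top0.npz")
def wood(c,b):
    i=c["image"].astype(int); return blob((i[...,0]-i[...,2]>35)&(i[...,0]>60),b)
ws=wood(s,(200,135,222,158)); wt=wood(t,(160,200,188,220)); print("wood",ws[:2],wt[:2])
print("bar tri",tri(s,ws[0],t,wt[0]), "bar top plane .235",plane(t,wt[0],.237))
i=s["image"].astype(int); m=blob(i.max(2)<60,(180,215,215,240)); print("mat",m[:2])
e=cv2.fitEllipse(np.argwhere(m[2])[:,::-1].astype(np.float32).reshape(-1,1,2)); print(e, plane(s,m[0],.014))
f=plane(t,(183,233.7),.129); print("ring",f,"ring side",plane(s,(150+135/3-.2,130+180/3),.129))
jm=plane(t,(273.7,236),.097); print("jug mouth top",jm,"side",plane(s,(223.3,240.7),.097))
print("handle tip top",plane(t,(145+478/4,175+325/4),.08), plane(t,(145+490/4,175+310/4),.085))
print("tamper",plane(t,(145+742/4,175+238/4),.08))
print("foot strip edges",plane(t,(145+238/4,175+120/4),.014))
E
```

```text
wood (array([209.1875, 144.5625]), array([207, 143,   6,   5,  16], dtype=int32)) (array([173.4359, 209.1923]), array([166, 207,  15,   6,  78], dtype=int32))
bar tri (array([ 0.5108, -0.2029,  0.2386]), np.float64(0.00254966831066156)) bar top plane .235 [ 0.5121 -0.203   0.237 ]
mat (array([197.6244, 226.    ]), array([187, 221,  23,  11, 205], dtype=int32))
((197.62820434570312, 226.00091552734375), (9.189695358276367, 18.900287628173828), 84.6951675415039) [ 0.464  -0.1985  0.014 ]
ring [ 0.4654 -0.2032  0.129 ] ring side [ 0.4604 -0.2127  0.129 ]
jug mouth top [ 0.4564 -0.4038  0.097 ] side [ 0.4555 -0.4133  0.097 ]
handle tip top [ 0.4107 -0.3821  0.08  ] [ 0.4192 -0.3891  0.085 ]
tamper [ 0.4567 -0.5356  0.08  ]
foot strip edges [ 0.5371 -0.2374  0.014 ]
```

The manual's scale: shifts go in shares of 0.3 m and turns go in shares of pi/2 rad. Converting my numbers, 0.025 m / 0.3 = 0.0833, -0.0215 m / 0.3 = -0.0717.

```bash
cat >> h.py <<'E'
def Rz(z,x):  # tool rotation from z dir and approx x dir
    z=np.array(z,float);z/=np.linalg.norm(z);x=np.array(x,float);x=x-z*(x@z);x/=np.linalg.norm(x)
    return R.from_matrix(np.stack([x,np.cross(z,x),z],1))
def pose(s): return np.array(s["position"]),R.from_quat(np.roll(s["eef_rot"],-1))
def rel(s,P=None,Rt=None):
    p,r=pose(s)
    if Rt is not None: v=(r.inv()*Rt).as_rotvec(); print("rotvec",v.round(3),"norm",np.linalg.norm(v).round(3)); r2=Rt
    else: r2=r
    if P is not None: print("shift now-axes",r.inv().apply(P-p).round(4),"after-turn axes",r2.inv().apply(P-p).round(4))
E
python3 - <<'E'
from h import *
np.set_printoptions(precision=4,suppress=True)
s,t=load("side0.npz"),load("top0.npz")
for z in(.15,.25,.35,.45): print(z,plane(t,(160,225),z),plane(t,(166,130),z))
print("edge",plane(t,(145+100,175+77),0))
i=t["image"].astype(int)
m=blob((i[...,0]-i[...,2]>35)&(i[...,0]>60),(160,200,188,220))[2]
q=np.argwhere(m)[:,::-1].astype(float); P=np.array([plane(t,x,.24) for x in q])[:,:2]
u,sv,v=np.linalg.svd(P-P.mean(0)); print("bar axis",v[0],P.min(0),P.max(0))
E
```

```text
0.15 [ 0.4848 -0.1568  0.15  ] [ 0.6949 -0.1694  0.15  ]
0.25 [ 0.4811 -0.1792  0.25  ] [ 0.6689 -0.1906  0.25  ]
0.35 [ 0.4774 -0.2017  0.35  ] [ 0.6428 -0.2117  0.35  ]
0.45 [ 0.4737 -0.2242  0.45  ] [ 0.6168 -0.2329  0.45  ]
edge [ 0.4191 -0.3351  0.    ]
bar axis [-0.0682 -0.9977] [ 0.5062 -0.2166] [ 0.5165 -0.1889]
```

Emit:
shift_gripper(moves={"offsets": [[0.085,0.0833,-0.0717,-0.04,0,0,0],[0.085,0.0833,-0.0717,-0.04,0,0,0],[0.085,0.0833,-0.0717,-0.04,0,0,0],[0.085,0.0833,-0.0717,-0.04,0,0,0],[0.085,0.0833,-0.0717,-0.04,0,0,0],[0.085,0.0833,-0.0717,-0.04,0,0,0],[0.085,0.0833,-0.0717,-0.04,0,0,0],[0.085,0.0833,-0.0717,-0.04,0,0,0],[0.085,0.0833,-0.0717,-0.04,0,0,0],[0.085,0.0833,-0.0717,-0.04,0,0,0]]})

```text
time: 0.93
position: [0.3772, -0.2218, 0.3516]
eef_rot: [-0.0, 0.977, 0.213, -0.0]
force: [0.6, -0.9, 0.5]
gripper_width: 0.085
finger_force: 0.0
```

```bash
python3 - <<'E'
from h import *
from workcell import env, vision, order
s=env.state(); print(s["qpos"])
rel(s,np.array([.511,-.203,.237])-.1*np.array([.707,0,-.707]),Rz([1,0,-1],[0,1,0]))
E
```

```text
[-8.04120050e-01 -2.19087214e-01  1.76100714e+00  6.80125226e-05
  1.59994426e+00  3.38244451e-01]
rotvec [-0.697  0.447 -1.081] norm 1.361
shift now-axes [0.0652 0.0091 0.0439] after-turn axes [0.0188 0.0135 0.0757]
```

Scaled: -0.064 rad / 1.5708 = -0.0407.

Emit:
shift_gripper(moves={"offsets": [[0.085,0,0,0,-0.0407,0.0261,-0.063],[0.085,0,0,0,-0.0407,0.0261,-0.063],[0.085,0,0,0,-0.0407,0.0261,-0.063],[0.085,0,0,0,-0.0407,0.0261,-0.063],[0.085,0,0,0,-0.0407,0.0261,-0.063],[0.085,0,0,0,-0.0407,0.0261,-0.063],[0.085,0,0,0,-0.0407,0.0261,-0.063],[0.085,0,0,0,-0.0407,0.0261,-0.063],[0.085,0,0,0,-0.0407,0.0261,-0.063],[0.085,0,0,0,-0.0407,0.0261,-0.063]]})

```text
time: 1.77
position: [0.377, -0.2229, 0.3513]
eef_rot: [0.25, 0.698, 0.623, 0.249]
force: [0.7, -0.4, -0.7]
gripper_width: 0.0852
finger_force: 0.0
```

Emit:
shift_gripper(moves={"offsets": [[0.085,0,0,0,-0.0363,0.0236,-0.056],[0.085,0,0,0,0,0,0]]})

```text
time: 1.93
position: [0.3758, -0.2239, 0.3492]
eef_rot: [0.267, 0.661, 0.648, 0.268]
force: [0.4, -0.1, 0.1]
gripper_width: 0.0846
finger_force: 0.0
```

```bash
python3 - <<'E'
from h import *
from workcell import env, vision, order
s=env.state(); print(s["qpos"]); c=vision.capture("wrist"); cv2.imwrite("pics/w1.png",c["image"][:,:,::-1]); np.savez("w1.npz",p=s["position"],q=s["eef_rot"],**c)
print(c["tool_from_camera"])
rel(s,np.array([.511,-.203,.237])-.1*np.array([.707,0,-.707]),Rz([1,0,-1],[0,1,0]))
E
```

```text
[-1.42251509 -0.67318806  2.23195074  0.76967576  1.47046067 -1.43879031]
[[-1.06122530e-03 -9.44386379e-01 -3.28836192e-01  8.55067964e-02]
 [ 9.99999425e-01 -9.50436885e-04 -4.97649126e-04 -6.40315961e-05]
 [ 1.57435010e-04 -3.28836531e-01  9.44386844e-01 -1.42626446e-01]
 [ 0.00000000e+00  0.00000000e+00  0.00000000e+00  1.00000000e+00]]
rotvec [-0.009  0.005 -0.017] norm 0.02
shift now-axes [0.0216 0.0165 0.0747] after-turn axes [0.0209 0.0162 0.075 ]
```

View pics/w1.png

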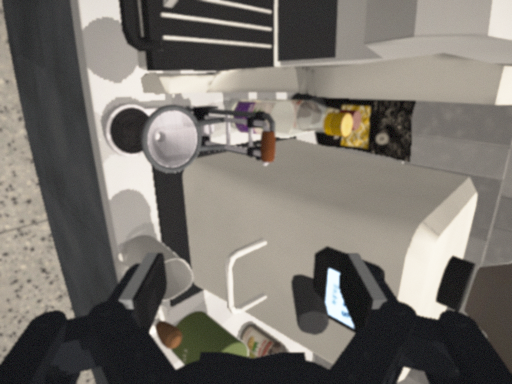

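The wrist view shows the wood grip at about (268,145), the funnel ring at (172,138), the mat at (128,130), and the jug rim at about (175,285). The machine's side is well clear of the grip.

```bash
cat >> h.py <<'E'
def wcam(c,p,q):
    T=np.eye(4);T[:3,:3]=R.from_quat(np.roll(q,-1)).as_matrix();T[:3,3]=p
    c=dict(c);c["world_to_cam"]=np.linalg.inv(T@np.array(c["tool_from_camera"]));return c
E
python3 - <<'E'
from h import *
from workcell import env, vision, order
np.set_printoptions(precision=4,suppress=True)
d=load("w1.npz"); w=wcam(d,d["p"],d["q"]); s,t=load("side0.npz"),load("top0.npz")
i=w["image"].astype(int)
b=blob((i[...,0]-i[...,2]>40)&(i[...,0]>60),(255,120,285,170)); print(b[:2])
print("bar w-top",tri(w,b[0],t,(173.4,209.2)),"w-side",tri(w,b[0],s,(209.2,144.6)))
q=np.argwhere(b[2])[:,::-1]; P=np.array([plane(w,x,.237) for x in q]); u,sv,v=np.linalg.svd((P-P.mean(0))[:,:2]); print("axis",v[0],P.min(0),P.max(0))
m=blob(i.max(2)<60,(100,105,150,155)); print(m[1]); print("ring w",plane(w,(171.5,138),.129),"mat",plane(w,(128,130),.014))
rel(env.state(),b is not None and tri(w,b[0],t,(173.4,209.2))[0])
E
```

```text
(array([268.6349, 146.9782]), array([262, 132,  14,  31, 367], dtype=int32))
bar w-top (array([ 0.5123, -0.2025,  0.2349]), np.float64(0.00012505325688299195)) w-side (array([ 0.5097, -0.2016,  0.2379]), np.float64(0.0007385589895176534))
axis [-0.0003 -1.    ] [ 0.5001 -0.2181  0.237 ] [ 0.52   -0.1865  0.237 ]
[ 111  109   37   43 1149]
ring w [ 0.4612 -0.1976  0.129 ] mat [ 0.4585 -0.1979  0.014 ]
shift now-axes [0.0233 0.0167 0.1773] after-turn axes [0.0233 0.0167 0.1773]
```

Scaled: 0.025 m / 0.3 = 0.0833, 0.02 m / 0.3 = 0.0667.

Emit:
shift_gripper(moves={"offsets": [[0.065,0.02,0.0133,0.0833,0,0,0],[0.065,0.02,0.0133,0.0833,0,0,0],[0.065,0.02,0.0133,0.0833,0,0,0],[0.065,0.0167,0.0133,0.0833,0,0,0],[0.065,0,0,0.0833,0,0,0],[0.065,0,0,0.0833,0,0,0],[0.065,0,0,0.0667,0,0,0],[0.065,0,0,0,0,0,0]]}, grip_force=60)

```text
time: 2.65
position: [0.5089, -0.1989, 0.238]
eef_rot: [0.264, 0.662, 0.649, 0.268]
force: [0.1, 0.8, -0.7]
gripper_width: 0.065
finger_force: 0.0
```

```bash
python3 - <<'E'
from h import *
from workcell import env, vision, order
s=env.state(); c=vision.capture("wrist")
w=wcam(c,s["position"],s["eef_rot"]); i=w["image"].astype(int)
n=blob((i[...,0]-i[...,2]>40)&(i[...,0]>60),(200,60,400,330)); print(n[:2])
rel(s,np.array([.5115,-.2022,.236])+.0187*np.array([.707,0,-.707]))
p,r=pose(s)
for z in(.232,.236,.24): print((plane(w,n[0],z)))
E
```

```text
(array([252.15557218, 257.62154076]), array([ 239,  228,   27,   59, 1337], dtype=int32))
shift now-axes [-0.0033  0.0008  0.0219] after-turn axes [-0.0033  0.0008  0.0219]
[ 0.51427645 -0.20491559  0.232     ]
[ 0.51048752 -0.20156326  0.236     ]
[ 0.50669858 -0.19821092  0.24      ]
```

Scaled: 0.011 m / 0.3 = 0.0367, -0.003 m / 0.3 = -0.01.

Emit:
shift_gripper(moves={"offsets": [[0.065,-0.01,0.0033,0.0367,0,0,0],[0.065,0,0,0.0367,0,0,0],[0.065,0,0,0,0,0,0],[0.0,0,0,0,0,0,0],[0.0,0,0,0,0,0,0],[0.0,0,0,0,0,0,0],[0.0,0,0,0,0,0,0],[0.0,0,0,0,0,0,0],[0.0,0,0,0,0,0,0]]}, grip_force=60)

```text
time: 3.45
position: [0.5216, -0.2048, 0.2242]
eef_rot: [0.266, 0.661, 0.649, 0.266]
force: [-22.8, -0.3, 3.7]
gripper_width: 0.0137
finger_force: 58.3
```

```bash
python3 - <<'E'
from h import *
from workcell import env, vision, order
s=env.state(); p,r=pose(s); print(p, "up in tool",r.inv().apply([0,0,1]))
E
```

```text
[ 0.52158639 -0.2047595   0.22424923] up in tool [ 0.00668983  0.6965779  -0.71744998]
```

Scaled: -0.0072 m / 0.3 = -0.024, 0.007 m / 0.3 = 0.0233.

Emit:
shift_gripper(moves={"offsets": [[0.0,0,-0.0033,-0.0033,0,0,0],[0.0,0,0.0233,-0.024,0,0,0],[0.0,0,0.0233,-0.024,0,0,0],[0.0,0,0.0233,-0.024,0,0,0],[0,0,0,0,0,0,0]]}, grip_force=80)

```text
time: 3.87
position: [0.5213, -0.2048, 0.2564]
eef_rot: [0.266, 0.661, 0.649, 0.267]
force: [-4.7, -1.5, -5.4]
gripper_width: 0.0133
finger_force: 81.0
```

```bash
python3 -c "
from workcell import env, vision, order
print(env.state()['position'])"
```

```text
[ 0.52133993 -0.20475354  0.25643548]
```

Scaled: -0.0062 m / 0.3 = -0.0207, 0.006 m / 0.3 = 0.02.

Emit:
shift_gripper(moves={"offsets": [[0.0,0,0.02,-0.0207,0,0,0],[0.0,0,0.02,-0.0207,0,0,0],[0.0,0,0.02,-0.0207,0,0,0],[0.0,0,0.02,-0.0207,0,0,0],[0,0,0,0,0,0,0],[0,0,0,0,0,0,0],[0,0,0,0,0,0,0],[0,0,0,0,0,0,0]]})

```text
time: 4.53
position: [0.5214, -0.2048, 0.2905]
eef_rot: [0.266, 0.661, 0.649, 0.267]
force: [-8.1, -0.8, -5.4]
gripper_width: 0.0135
finger_force: 81.3
```

```bash
python3 - <<'E'
from h import *
from workcell import env, vision, order
s=env.state(); c=vision.capture("wrist");w=wcam(c,s["position"],s["eef_rot"]); i=w["image"].astype(int)
n=blob((i[...,0]-i[...,2]>40)&(i[...,0]>60),(200,60,400,330)); print(n[:2])
c=vision.capture("side"); np.savez("side1.npz",**c); i=c["image"].astype(int)
n=blob((i[...,0]-i[...,2]>35)&(i[...,0]>60),(190,100,235,160)); print(n[:2])
cv2.imwrite("pics/side1z.png",cv2.resize(c["image"][80:270,130:290,::-1],None,fx=3,fy=3,interpolation=cv2.INTER_CUBIC))
E
```

```text
(array([251.48617886, 271.21463415]), array([ 238,  243,   30,   57, 1230], dtype=int32))
(array([208.16666667, 119.33333333]), array([207, 119,   4,   2,   6], dtype=int32))
```

View pics/side1z.png

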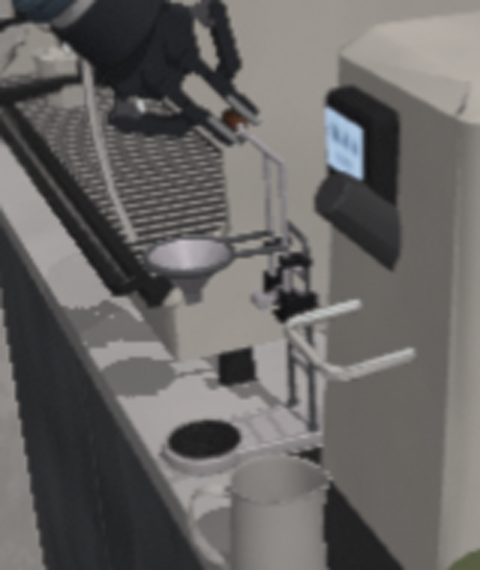

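The funnel frame is up by about 66 mm (funnel at (190,258) in the zoom, grip held at (233,120)), so the pawl is past the next rung. I'll lower it gently.

Scaled: 0.0036 m / 0.3 = 0.012, -0.0035 m / 0.3 = -0.0117.

Emit:
shift_gripper(moves={"offsets": [[0.0,0,-0.0117,0.012,0,0,0],[0.0,0,-0.0117,0.012,0,0,0],[0.0,0,-0.0117,0.012,0,0,0],[0,0,-0.0047,0.0047,0,0,0],[0,0,0,0,0,0,0]]})

```text
time: 5.05
position: [0.5214, -0.2048, 0.2729]
eef_rot: [0.266, 0.661, 0.649, 0.267]
force: [-8.3, -1.6, -6.3]
gripper_width: 0.0133
finger_force: 81.3
```

Emit:
shift_gripper(moves={"offsets": [[0.0,0,-0.0047,0.0047,0,0,0],[0.0,0,-0.0047,0.0047,0,0,0],[0,0,-0.0047,0.0047,0,0,0],[0,0,0,0,0,0,0]]})

```text
time: 5.38
position: [0.5216, -0.2048, 0.2692]
eef_rot: [0.267, 0.66, 0.649, 0.267]
force: [-25.4, 3.9, 8.9]
gripper_width: 0.0132
finger_force: 83.9
```

Scaled: -0.035 m / 0.3 = -0.1167, -0.03 m / 0.3 = -0.1.

Emit:
shift_gripper(moves={"offsets": [[0.0,0,0.0023,-0.0023,0,0,0],[0.065,0,0,0,0,0,0],[0.065,0,0,0,0,0,0],[0.065,0,0,0,0,0,0],[0.065,0,0,0,0,0,0],[0.065,0,0,-0.0667,0,0,0],[0.065,0,0,-0.1,0,0,0],[0.065,0,0,-0.1167,0,0,0],[0.065,0,0,-0.1167,0,0,0],[0.065,0,0,0,0,0,0]]})

```text
time: 6.22
position: [0.437, -0.2063, 0.3609]
eef_rot: [0.272, 0.66, 0.648, 0.266]
force: [-0.1, -1.5, 1.1]
gripper_width: 0.0648
finger_force: 0.0
```

```bash
python3 - <<'E'
from h import *
from workcell import env, vision, order
np.set_printoptions(precision=4,suppress=True)
s=env.state(); d=vision.capture("wrist");w=wcam(d,s["position"],s["eef_rot"]); i=w["image"].astype(int)
b=blob((i[...,0]-i[...,2]>40)&(i[...,0]>60),(200,60,400,330)); print(b[:2])
c=vision.capture("side"); t=vision.capture("top"); i=t["image"].astype(int)
n=blob((i[...,0]-i[...,2]>35)&(i[...,0]>60),(150,195,190,222)); print(n[:2])
i=c["image"].astype(int); m=blob((i[...,0]-i[...,2]>35)&(i[...,0]>60),(190,100,235,160)); print(m[:2])
print(tri(w,b[0],c,m[0]),tri(w,b[0],t,n[0]))
np.savez("w2.npz",p=s["position"],q=s["eef_rot"],**d);np.savez("side2.npz",**c);np.savez("top2.npz",**t)
cv2.imwrite("pics/w2.png",np.hstack([d["image"][:,:,::-1]]))
print(s["qpos"])
E
```

```text
(array([248.2066, 182.7008]), array([240, 165,  17,  36, 518], dtype=int32))
(array([169.    , 207.5217]), array([161, 205,  16,   7,  92], dtype=int32))
(array([207.9333, 127.    ]), array([206, 125,   5,   5,  15], dtype=int32))
(array([ 0.5094, -0.2013,  0.2832]), np.float64(0.0005562719506508539)) (array([ 0.5124, -0.2029,  0.2796]), np.float64(0.0001370301774920595))
[-1.1727 -0.5944  2.1719  0.7368  1.2764 -1.2723]
```

Both triangulations put the bar 45 mm above its start height, so the frame sits one rung up. Next is the jug.

Scaled: -0.028 m / 0.3 = -0.0933, -0.024 m / 0.3 = -0.08.

Emit:
shift_gripper(moves={"offsets": [[0.085,-0.0733,-0.0933,-0.0267,0,0,0],[0.085,-0.08,-0.0933,-0.0267,0,0,0],[0.085,-0.08,-0.0933,-0.0267,0,0,0],[0.085,-0.08,-0.0933,-0.0067,0,0,0],[0.085,0,0,0,0,0,0]]})

```text
time: 6.78
position: [0.3359, -0.2983, 0.2894]
eef_rot: [0.265, 0.664, 0.646, 0.269]
force: [0.4, 0.6, -0.2]
gripper_width: 0.0852
finger_force: 0.0
```

```bash
python3 - <<'E'
from h import *
from workcell import env, vision, order
np.set_printoptions(precision=4,suppress=True)
s=env.state(); print(s["qpos"],s["position"])
h=np.array([.9,-.43]);h/=np.linalg.norm(h); z=np.array([*h,-1])
rel(s,np.array([.343,-.353,.13]),Rz(z,[*h,1]))
w=wcam(load("w1.npz"),*[load("w1.npz")[k] for k in"pq"])
for zz in(0,.06,.1): print("tray corner",plane(w,(148,70),zz),plane(w,(125,20),zz))
E
```

```text
[-1.5869 -0.4497  2.2298  0.7837  1.4286 -1.7043] [ 0.3359 -0.2983  0.2894]
rotvec [-0.264 -0.24   1.848] norm 1.883
shift now-axes [-0.0569 -0.1049  0.1192] after-turn axes [-0.0915  0.0463  0.134 ]
tray corner [ 0.5064 -0.1166  0.    ] [ 0.4795 -0.0507  0.    ]
tray corner [ 0.476  -0.1194  0.06  ] [ 0.4526 -0.0622  0.06  ]
tray corner [ 0.4557 -0.1213  0.1   ] [ 0.4347 -0.0699  0.1   ]
```

Scaled: 0.1155 rad / 1.5708 = 0.0735.

Emit:
shift_gripper(moves={"offsets": [[0.085,0,0,0,-0.0105,-0.0095,0.0735],[0.085,0,0,0,-0.0105,-0.0095,0.0735],[0.085,0,0,0,-0.0105,-0.0095,0.0735],[0.085,0,0,0,-0.0105,-0.0095,0.0735],[0.085,0,0,0,-0.0105,-0.0095,0.0735],[0.085,0,0,0,-0.0105,-0.0095,0.0735],[0.085,0,0,0,-0.0105,-0.0095,0.0735],[0.085,0,0,0,-0.0105,-0.0095,0.0735]]}, quiet=true)

```text
ok
```

Emit:
shift_gripper(moves={"offsets": [[0.085,0,0,0,-0.0105,-0.0095,0.0735],[0.085,0,0,0,-0.0105,-0.0095,0.0735],[0.085,0,0,0,-0.0105,-0.0095,0.0735],[0.085,0,0,0,-0.0105,-0.0095,0.0735],[0.085,0,0,0,-0.0105,-0.0095,0.0735],[0.085,0,0,0,-0.0105,-0.0095,0.0735],[0.085,0,0,0,-0.0105,-0.0095,0.0735],[0.085,0,0,0,-0.0105,-0.0095,0.0735],[0.085,0,0,0,0,0,0]]})

```text
time: 8.2
position: [0.3397, -0.2948, 0.2932]
eef_rot: [0.084, 0.901, -0.201, 0.375]
force: [-0.2, -0.2, -0.9]
gripper_width: 0.0853
finger_force: 0.0
```

```bash
python3 - <<'E'
from h import *
from workcell import env, vision, order
np.set_printoptions(precision=4,suppress=True)
s=env.state(); print(s["qpos"],s["position"])
h=np.array([.9,-.43]);h/=np.linalg.norm(h); z=np.array([*h,-1])
rel(s,np.array([.343,-.353,.13]),Rz(z,[*h,1]))
d=vision.capture("wrist"); np.savez("w3.npz",p=s["position"],q=s["eef_rot"],**d)
cv2.imwrite("pics/w3.png",d["image"][:,:,::-1])
E
```

```text
[-1.4859 -0.7536  2.3822  0.7324  1.1629  0.3457] [ 0.3397 -0.2948  0.2932]
rotvec [-0.003 -0.004  0.004] norm 0.007
shift now-axes [-0.0964  0.0511  0.1347] after-turn axes [-0.0956  0.0511  0.1352]
```

View pics/w3.png

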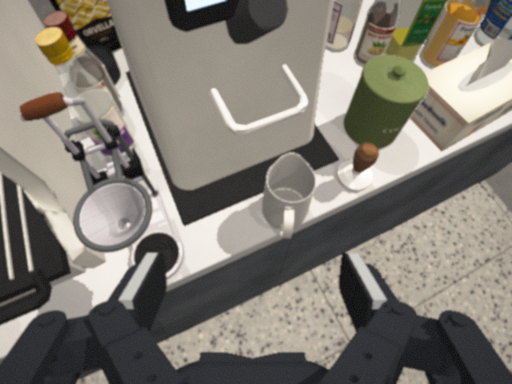

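The wrist view shows the jug mouth at about (290,180), its handle pointing at the camera from (290,208) to (287,237), the mat at (157,255) and the tamper at (360,170). I'll zoom in on the jug.

```bash
python3 - <<'E'
import cv2
a=cv2.imread("pics/w3.png")[145:245,120:330]; a=cv2.convertScaleAbs(a,alpha=1.3); cv2.imwrite("pics/w3z.png",cv2.resize(a,None,fx=3.8,fy=3.8,interpolation=cv2.INTER_CUBIC)[:, 798-400-38*0:] if 0 else cv2.resize(cv2.imread("pics/w3.png")[145:245,250:330],None,fx=6,fy=6,interpolation=cv2.INTER_CUBIC))
E
```

```text
(no output)
```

View pics/w3z.png

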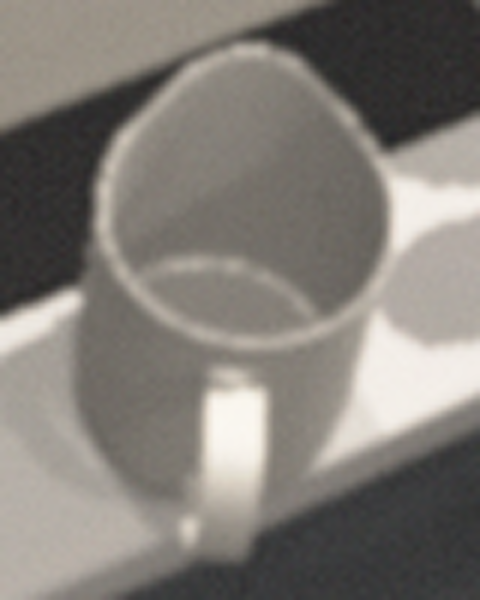

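In the 6x zoom, the rim's left edge is at (100,205), right (390,210), front (245,345) and lip tip (245,45). The handle runs from its top at (235,383) to its lower end at (228,555).

```bash
python3 - <<'E'
from h import *
from workcell import env, vision, order
np.set_printoptions(precision=4,suppress=True)
d=load("w3.npz"); w=wcam(d,d["p"],d["q"]); t=load("top0.npz"); s=load("side0.npz")
P=lambda u,v,z: plane(w,(250+u/6-.4,145+v/6-.4),z)
for n,u,v,z in[("L",100,205,.097),("R",390,210,.097),("F",245,345,.097),("lip",245,45,.097),("htop",235,378,.085),("hbot",228,555,.025)]: print(n,P(u,v,z))
L,Rr,F,l=[P(*a,.097)[:2] for a in[(100,205),(390,210),(245,345),(245,45)]]
print("LR",(L+Rr)/2,np.linalg.norm(L-Rr),"F-lip",np.linalg.norm(F-l),(l-F)/np.linalg.norm(l-F), "axis",F+36/78*(l-F))
print("top cam rim L/R",plane(t,(145+459/4,175+245/4),.097),plane(t,(145+573/4,175+245/4),.097),"mat w",plane(w,(157,255),.014))
E
```

```text
L [ 0.468  -0.3751  0.097 ]
R [ 0.4401 -0.4315  0.097 ]
F [ 0.4254 -0.3878  0.097 ]
lip [ 0.4909 -0.4232  0.097 ]
htop [ 0.4236 -0.3859  0.085 ]
hbot [ 0.4035 -0.3805  0.025 ]
LR [ 0.4541 -0.4033] 0.06297959065713352 F-lip 0.07451714918538892 [ 0.8796 -0.4757] axis [ 0.4556 -0.4041]
top cam rim L/R [ 0.4565 -0.3722  0.097 ] [ 0.455  -0.4368  0.097 ] mat w [ 0.4622 -0.2004  0.014 ]
```

```bash
python3 - <<'E'
from h import *
from workcell import env, vision, order
s=env.state()
h=np.array([.895,-.446]);h/=np.linalg.norm(h); z=np.array([*h,-1])/2**.5
H=np.array([.455,-.404,.060]); H[:2]-=.054*h; print(H)
rel(s,H-.08*z,Rz(z,[*h,1])); rel(s,H+.013*z,Rz(z,[*h,1]))
E
```

```text
[ 0.40666857 -0.37991529  0.06      ]
rotvec [-0.016 -0.004  0.023] norm 0.028
shift now-axes [-0.0974  0.0464  0.153 ] after-turn axes [-0.0957  0.0462  0.1541]
rotvec [-0.016 -0.004  0.023] norm 0.028
shift now-axes [-0.0979  0.0478  0.246 ] after-turn axes [-0.0957  0.0462  0.2471]
```

Scaled: 0.032 m / 0.3 = 0.1067, 0.031 m / 0.3 = 0.1033, 0.023 rad / 1.5708 = 0.0146.

Emit:
shift_gripper(moves={"offsets": [[0.06,0,0,0,-0.0102,-0.0025,0.0146],[0.06,-0.0633,0.03,0.1,0,0,0],[0.06,-0.0633,0.03,0.1,0,0,0],[0.06,-0.0633,0.03,0.1033,0,0,0],[0.06,-0.0633,0.03,0.1033,0,0,0],[0.06,-0.0667,0.0333,0.1067,0,0,0],[0.06,0,0,0,0,0,0]]}, grip_force=60)

```text
time: 8.83
position: [0.3531, -0.3489, 0.106]
eef_rot: [0.078, 0.901, -0.216, 0.367]
force: [-0.3, 3.0, -1.1]
gripper_width: 0.0602
finger_force: 0.0
```

```bash
python3 - <<'E'
from h import *
from workcell import env, vision, order
np.set_printoptions(precision=4,suppress=True)
s=env.state(); print(s["qpos"],s["position"])
h=np.array([.895,-.446]);h/=np.linalg.norm(h); z=np.array([*h,-1])/2**.5
H=np.array([.455,-.404,.060]); H[:2]-=.054*h
rel(s,H+.013*z,Rz(z,[*h,1]))
d=vision.capture("wrist"); np.savez("w4.npz",p=s["position"],q=s["eef_rot"],**d)
cv2.imwrite("pics/w4.png",d["image"][:,:,::-1])
w=wcam(d,s["position"],s["eef_rot"]); print("predicted handle px",proj(w,[H,H+[0,0,.025]]), "TCP", proj(w,[s["position"]]))
E
```

```text
[-1.4377 -0.1042  2.4282  1.1463  0.6939 -0.2753] [ 0.3531 -0.3489  0.106 ]
rotvec [-0.012  0.016 -0.014] norm 0.024
shift now-axes [0.0127 0.0047 0.089 ] after-turn axes [0.0112 0.0039 0.0892]
predicted handle px [[259.1014 185.9736]
 [259.1534 169.6399]] TCP [[253.2568 254.0647]]
```

View pics/w4.png

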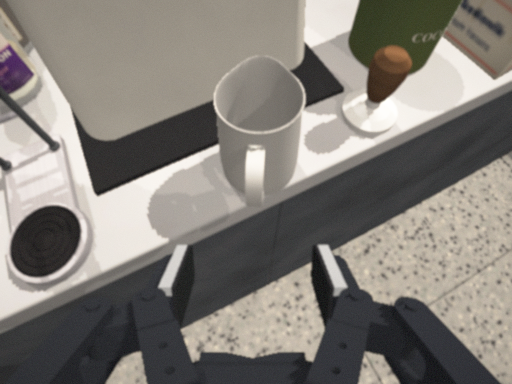

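The handle spans columns 246–266 and rows 148–203, 3 px left of the prediction. The mat ellipse is centred near (47,242).

The manual's scale: shifts go in shares of 0.3 m and turns go in shares of pi/2 rad. Converting my numbers, 0.02 m / 0.3 = 0.0667, 0.015 m / 0.3 = 0.05, 0.016 rad / 1.5708 = 0.0102.

```bash
python3 - <<'E'
from h import *
np.set_printoptions(precision=4,suppress=True)
d=load("w4.npz"); w=wcam(d,d["p"],d["q"]); i=w["image"].astype(int)
m=blob(i.max(2)<70,(0,195,90,285)); print(m[:2]); q=np.array([plane(w,x,.014) for x in np.argwhere(m[2])[:,::-1]]); print("mat",q.mean(0),np.ptp(q,0))
d=load("w3.npz"); w=wcam(d,d["p"],d["q"]); i=w["image"].astype(int)
m=blob(i.max(2)<60,(130,230,182,275)); q=np.array([plane(w,x,.014) for x in np.argwhere(m[2])[:,::-1]]); print("mat",q.mean(0),q.min(0),q.max(0))
E
```

```text
(array([ 45.054 , 240.8197]), array([  11,  207,   69,   69, 3611], dtype=int32))
mat [ 0.465  -0.1989  0.014 ] [0.0628 0.0633 0.    ]
mat [ 0.4651 -0.2026  0.014 ] [ 0.432 -0.23   0.014] [ 0.4947 -0.1566  0.014 ]
```

Emit:
shift_gripper(moves={"offsets": [[0.06,0.02,0.0033,0,-0.0076,0.0102,-0.0089],[0.06,0.0167,0.005,0.0667,0,0,0],[0.06,0,0,0.0667,0,0,0],[0.06,0,0,0.0667,0,0,0],[0.06,0,0,0.05,0,0,0],[0.06,0,0,0.0467,0,0,0],[0.06,0,0,0,0,0,0]]}, grip_force=60)

```text
time: 9.47
position: [0.4188, -0.3923, 0.0689]
eef_rot: [0.101, 0.896, -0.207, 0.38]
force: [-0.3, 0.5, -0.7]
gripper_width: 0.0601
finger_force: 0.0
```

```bash
python3 - <<'E'
from h import *
from workcell import env, vision, order
np.set_printoptions(precision=4,suppress=True)
s=env.state()
h=np.array([.895,-.446]);h/=np.linalg.norm(h); z=np.array([*h,-1])/2**.5
H=np.array([.455,-.404,.060]); H[:2]-=.054*h
rel(s,H+.013*z,Rz(z,[*h,1]))
d=vision.capture("wrist"); w=wcam(d,s["position"],s["eef_rot"]); np.savez("w5.npz",p=s["position"],q=s["eef_rot"],**d); print(proj(w,[H,H+.013*z]))
cv2.imwrite("pics/w5.png",d["image"][:,:,::-1])
E
```

```text
rotvec [ 0.017 -0.023  0.016] norm 0.033
shift now-axes [-0.018  -0.0061  0.0072] after-turn axes [-0.0179 -0.0057  0.0077]
[[242.1888 288.9711]
 [242.4835 275.1965]]
```

Scaled: -0.005 m / 0.3 = -0.0167.

Emit:
shift_gripper(moves={"offsets": [[0.06,0,0,-0.0167,0,0,0],[0.06,0,0,0,0,0,0],[0.06,0,0,0,0,0,0]]}, grip_force=60)

```text
time: 9.77
position: [0.4135, -0.3897, 0.0712]
eef_rot: [0.1, 0.896, -0.208, 0.379]
force: [0.9, 0.6, 0.5]
gripper_width: 0.0601
finger_force: 0.0
```

```bash
python3 - <<'E'
from h import *
from workcell import env, vision, order
np.set_printoptions(precision=4,suppress=True)
s=env.state(); print(s["qpos"],s["qvel"],s["position"])
h=np.array([.895,-.446]);h/=np.linalg.norm(h); z=np.array([*h,-1])/2**.5
H=np.array([.455,-.404,.060]); H[:2]-=.054*h
rel(s,H+.013*z,Rz(z,[*h,1]))
E
```

```text
[-1.2719  0.1686  2.2908  1.4911  0.537  -0.5427] [ 0.0023  0.0236 -0.0052  0.0133 -0.0063 -0.0087] [ 0.4135 -0.3897  0.0712]
rotvec [ 0.018 -0.02   0.013] norm 0.03
shift now-axes [-0.0156 -0.0061  0.0131] after-turn axes [-0.0154 -0.0057  0.0135]
```

View pics/w5.png

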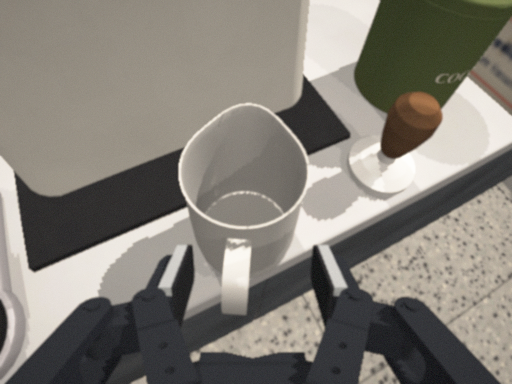

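The handle lies between the fingers at column 236, rows 240–312. The finger midline is at column 253, so I'll shift left and down.

Scaled: -0.008 m / 0.3 = -0.0267, -0.0074 m / 0.3 = -0.0247, 0.013 rad / 1.5708 = 0.0083.

Emit:
shift_gripper(moves={"offsets": [[0.06,-0.0267,-0.0133,0,0.0115,-0.0127,0.0083],[0.06,-0.0247,-0.0133,0.0133,0,0,0],[0.06,0,0,0.0167,0,0,0],[0.06,0,0,0.015,0,0,0],[0.06,0,0,0,0,0,0],[0.06,0,0,0,0,0,0]]}, grip_force=60)

```text
time: 10.27
position: [0.4164, -0.3817, 0.0487]
eef_rot: [0.086, 0.9, -0.212, 0.372]
force: [0.4, 0.5, 0.1]
gripper_width: 0.06
finger_force: 0.0
```

```bash
python3 - <<'E'
from h import *
from workcell import env, vision, order
np.set_printoptions(precision=4,suppress=True)
s=env.state()
h=np.array([.895,-.446]);h/=np.linalg.norm(h); z=np.array([*h,-1])/2**.5
H=np.array([.455,-.404,.060]); H[:2]-=.054*h
rel(s,H+.013*z,Rz(z,[*h,1]))
d=vision.capture("wrist"); i=d["image"].astype(int)
for r in(275,290,305,320):
    b=np.where(i[r,205:300].min(1)>170)[0]+205; print(r,b.min() if len(b) else 0,b.max() if len(b) else 0)
E
```

```text
rotvec [-0.002  0.002 -0.002] norm 0.004
shift now-axes [ 0.0013  0.0027 -0.0017] after-turn axes [ 0.0013  0.0027 -0.0017]
275 215 258
290 0 0
305 280 285
320 265 287
```

Emit:
shift_gripper(moves={"offsets": [[0.02,0,0,0,0,0,0],[0.02,0,0,0,0,0,0],[0.0,0,0,0,0,0,0],[0.0,0,0,0,0,0,0],[0.0,0,0,0,0,0,0],[0.0,0,0,0,0,0,0],[0.0,0,0,0,0,0,0]]}, grip_force=80)

```text
time: 10.9
position: [0.4159, -0.382, 0.0487]
eef_rot: [0.087, 0.9, -0.213, 0.372]
force: [-4.4, -0.2, 3.7]
gripper_width: 0.0107
finger_force: 78.0
```

```bash
python3 - <<'E'
from h import *
from workcell import env, vision, order
np.set_printoptions(precision=4,suppress=True)
s=env.state(); d=vision.capture("wrist"); np.savez("w6.npz",p=s["position"],q=s["eef_rot"],**d)
p,r=pose(s); print(s["ft_torque"],r.inv().apply([0,0,1]))
E
```

```text
[-0.1309  0.5299 -0.3876] [ 0.7054 -0.0024 -0.7089]
```

Scaled: -0.006 m / 0.3 = -0.02, -0.004 m / 0.3 = -0.0133.

Emit:
shift_gripper(moves={"offsets": [[0.0,0.0133,0,-0.0133,0,0,0],[0.0,0.02,0,-0.02,0,0,0],[0.0,0.02,0,-0.02,0,0,0],[0.0,0,0,0,0,0,0],[0.0,0,0,0,0,0,0]]}, grip_force=90)

```text
time: 11.37
position: [0.4161, -0.381, 0.0709]
eef_rot: [0.086, 0.9, -0.212, 0.372]
force: [-0.7, 0.6, -3.5]
gripper_width: 0.0109
finger_force: 87.5
```

```bash
python3 - <<'E'
from h import *
from workcell import env, vision, order
np.set_printoptions(precision=4,suppress=True)
s=env.state(); print(s["ft_torque"],s["position"])
c=vision.capture("wrist"); np.savez("w7.npz",p=s["position"],q=s["eef_rot"],**c)
# rim shift between gripped & lifted in the wrist image (flow) = tilt in the grasp
a=cv2.cvtColor(load("w6.npz")["image"],cv2.COLOR_RGB2GRAY); b=cv2.cvtColor(c["image"],cv2.COLOR_RGB2GRAY)
P=cv2.goodFeaturesToTrack(a[100:300,150:330],60,.02,4)+np.float32([150,100]); Q,st,_=cv2.calcOpticalFlowPyrLK(a,b,P,None)
for p,q,o in zip(P[:,0],Q[:,0],st[:,0]):
    if o: print(p.round(0),(q-p).round(1),end=" ; ")
p0=pose(s)[0]
rel(s,p0+np.array([.0093,.2027,0]))
E
```

```text
[0.3723 0.8083 0.0257] [ 0.4161 -0.381   0.0709]
[328. 127.] [ 0.9 12.8] ; [194. 186.] [ 3.7 12.9] ; [180. 127.] [ 1.7 17.8] ; [223. 279.] [ 0.2 -0. ] ; [281. 278.] [-0.3 -0. ] ; [234. 287.] [0.2 0. ] ; [242. 210.] [-1.6  0.1] ; [321. 295.] [-0.3  0.1] ; [226. 267.] [ 0.2 -0. ] ; [267. 273.] [-0.3 -0.2] ; [280. 250.] [-0.1  0.8] ; [238. 171.] [-2.   0.6] ; [305. 289.] [0.2 0.4] ; [270. 286.] [-0.3 -0.1] ; [266. 214.] [-0.6 -0.7] ; [234. 270.] [ 0.2 -0. ] ; [263. 210.] [-0.9 -0.6] ; [261. 169.] [-1.2 -0. ] ; [225. 250.] [ 0.2 -0.1] ; [183. 295.] [-0.1  0.2] ; [283. 178.] [-0.5 -0.1] ; [317. 178.] [-2.4  2.3] ; [255. 211.] [-4.2  0. ] ; [268. 170.] [-1.1 -0.1] ; [250. 219.] [-1.8 -0.1] ; [313. 285.] [0.1 0.5] ; [310. 101.] [-1.9 -1.9] ; [241. 218.] [-0.5  0.1] ; [247. 213.] [-1.1 -0. ] ; [317. 294.] [-0.1  0.2] ; [287. 247.] [0.1 2.3] ; [320. 168.] [-1.2  1.5] ; [325. 123.] [ 1.6 12.3] ; [195. 193.] [ 3.2 13.2] ; [220. 182.] [-0.1  0. ] ; [270. 239.] [-0.1  0.1] ; [233. 283.] [0.2 0. ] ; [272. 281.] [-0.3 -0.1] ; [290. 183.] [-0.4 -0.1] ; [317. 182.] [-4.9  5.5] ; [193. 182.] [ 3.8 12.8] ; [219. 250.] [ 0.3 -0.1] ; [248. 169.] [-1.2  0.3] ; [194. 101.] [-0.3  0.1] ; [200. 291.] [0.2 0.2] ; [280. 175.] [-0.6 -0.2] ; [263. 292.] [-0.2 -0.1] ; [190. 168.] [-0.3  0. ] ; [233. 279.] [ 0.2 -0.1] ; [324. 192.] [-3.6 11.9] ; [241. 292.] [0.2 0.1] ; [257. 169.] [-0.8  0.1] ; [181. 141.] [-0.5  1.5] ; [327. 162.] [-6.9 11.1] ; [203. 172.] [21.4 26.6] ; [183. 150.] [ -5.4 -13.1] ; [268. 265.] [-0.2 -0.5] ; [265. 193.] [-0.2 -0.2] ; [328. 290.] [-0.3  0.3] ; [308. 174.] [-0.5  0. ] ; shift now-axes [-0.0584 -0.1857 -0.0574] after-turn axes [-0.0584 -0.1857 -0.0574]
```

The lifted jug stays fixed in the wrist image, so it isn't tilting. Carrying it over now.

Scaled: -0.022 m / 0.3 = -0.0733, -0.019 m / 0.3 = -0.0633.

Emit:
shift_gripper(moves={"offsets": [[0.0,-0.01,-0.0317,-0.01,0,0,0],[0.0,-0.02,-0.0633,-0.02,0,0,0],[0.0,-0.0233,-0.0733,-0.0233,0,0,0],[0.0,-0.0233,-0.0733,-0.0233,0,0,0],[0.0,-0.0233,-0.0733,-0.0233,0,0,0],[0.0,-0.0233,-0.0733,-0.0233,0,0,0],[0.0,-0.02,-0.0633,-0.02,0,0,0],[0.0,0,0,0,0,0,0],[0.0,0,0,0,0,0,0]]})

```text
time: 12.17
position: [0.4217, -0.2305, 0.0707]
eef_rot: [0.085, 0.9, -0.211, 0.371]
force: [-0.0, -0.3, -2.3]
gripper_width: 0.0109
finger_force: 88.1
```

```bash
python3 - <<'E'
from h import *
from workcell import env, vision, order
np.set_printoptions(precision=4,suppress=True)
s=env.state(); print(s["qpos"],s["ft_torque"])
h=np.array([.895,-.446]);h/=np.linalg.norm(h); z=np.array([*h,-1])/2**.5
rel(s,np.array([.4161+.0093,-.381+.2027,.0709]),Rz(z,[*h,1]))
E
```

```text
[-1.0164 -0.0684  2.5283  1.6125  0.3841 -0.4587] [ 0.3481  0.7373 -0.0221]
rotvec [-0.005  0.004 -0.001] norm 0.006
shift now-axes [-0.0141 -0.0484 -0.014 ] after-turn axes [-0.014  -0.0484 -0.0143]
```

The elbow joint (2.53) is near its 2.58 limit. I'll turn the jug about the vertical so the handle faces the front, which brings the wrist outward.

Scaled: -0.071 rad / 1.5708 = -0.0452.

Emit:
shift_gripper(moves={"offsets": [[0.0,0,0,0,0.0286,0,-0.0286],[0.0,0,0,0,0.0452,0,-0.0452],[0.0,0,0,0,0.0452,0,-0.0452],[0.0,0,0,0,0.0452,0,-0.0452],[0.0,0,0,0,0.0439,0,-0.0446],[0.0,0,0,0,0,0,0],[0.0,0,0,0,0,0,0]]})

```text
time: 12.75
position: [0.4219, -0.2351, 0.0716]
eef_rot: [-0.001, 0.924, -0.002, 0.382]
force: [0.7, 0.4, -2.5]
gripper_width: 0.0104
finger_force: 88.3
```

```bash
python3 - <<'E'
from h import *
from workcell import env, vision, order
np.set_printoptions(precision=4,suppress=True)
s=env.state(); print(s["qpos"],s["ft_torque"])
rel(s,np.array([.42,-.1992,.0709]),Rz([1,0,-1],[1,0,1]))
E
```

```text
[-1.2687  0.0575  2.4029  1.1747  0.8194 -0.6009] [-0.0106  0.8354 -0.0248]
rotvec [ 0.001  0.001 -0.005] norm 0.005
shift now-axes [-0.002  -0.0359 -0.0008] after-turn axes [-0.0018 -0.0359 -0.0008]
```

Scaled: -0.012 m / 0.3 = -0.04, -0.01 m / 0.3 = -0.0333.

Emit:
shift_gripper(moves={"offsets": [[0.0,0,-0.03,0,0,0,0],[0.0,-0.0033,-0.04,-0.0033,0,0,0],[0.0,-0.0033,-0.0333,0,0,0,0],[0.0,0,-0.0167,0,0,0,0],[0.0,0,0,0,0,0,0],[0.0,0,0,0,0,0,0]]})

```text
time: 13.25
position: [0.4201, -0.1962, 0.0713]
eef_rot: [-0.002, 0.924, 0.0, 0.382]
force: [-0.1, -0.7, -3.0]
gripper_width: 0.0104
finger_force: 88.3
```

```bash
python3 - <<'E'
from h import *
from workcell import env, vision, order
np.set_printoptions(precision=4,suppress=True)
s=env.state(); print(s["qpos"],s["ft_torque"])
rel(s,np.array([.42,-.1992,.0627]),Rz([1,0,-1],[1,0,1]))
c=vision.capture("side"); np.savez("side3.npz",**c)
# expected bottom silhouette of a jug standing at the goal vs the changed pixels
a=load("side0.npz")["image"].astype(int); g=(abs(c["image"].astype(int)-a).max(2)>25)
for z in(.035,.06,.09):
    u=proj(c,[[.4648,-.2003,z+.008]])[0]; W=np.array(c["world_to_cam"]); ax=W[0,:3]*.033
    e=proj(c,[np.array([.4648,-.2003,z+.008])-ax,np.array([.4648,-.2003,z+.008])+ax]); r=int(round(u[1])); x=np.where(g[r,160:245])[0]+160; print(z,u,e[:,0],"row",r,x)
E
```

```text
[-1.2305 -0.0107  2.4754  1.1968  0.7988 -0.5964] [-0.0221  0.7905 -0.0369]
rotvec [-0.003  0.001 -0.001] norm 0.003
shift now-axes [-0.0061  0.003   0.006 ] after-turn axes [-0.0061  0.003   0.006 ]
0.035 [197.3378 216.8649] [184.8703 209.8228] row 217 [184 194 195 196 197 198 199 200 201 202 203 204 205 206 207 219 220 221
 222 223 224 225]
0.06 [196.642  208.5982] [184.0462 209.256 ] row 209 [162 163 164 165 166 167 168 169 170 171 172 173 174 175 176 177 178 179
 183 196 197 198 199 200 201 202 203 204 205 206 207 219 224 225 226 227
 228 229 230 231 232 233]
0.09 [195.7914 198.4488] [183.0389 208.5628] row 198 [160 161 162 163 164 165 166 167 168 169 175 176 177 178 179 180 181 182
 183 191 192 193 194 195 196 197 198 199 200 202 203 204 205 206 207 208
 209 219 220 221 222 223 224 226 227]
```

Scaled: 0.003 m / 0.3 = 0.01, -0.002 m / 0.3 = -0.0067.

Emit:
shift_gripper(moves={"offsets": [[0.0,0,0.01,0,0,0,0],[0.0,-0.0067,0,0.0067,0,0,0],[0.0,-0.0067,0,0.0067,0,0,0],[0.0,-0.0033,0,0.0033,0,0,0],[0.0,0,0,0,0,0,0]]})

```text
time: 13.72
position: [0.4197, -0.1999, 0.0635]
eef_rot: [-0.002, 0.924, -0.001, 0.382]
force: [-0.2, -0.4, -4.1]
gripper_width: 0.01
finger_force: 88.2
```

Emit:
shift_gripper(moves={"offsets": [[0.0,-0.0023,0,0.0023,0,0,0],[0.0,-0.0023,0,0.0023,0,0,0],[0.0,0,0,0,0,0,0]]})

```text
time: 13.97
position: [0.4204, -0.2003, 0.0627]
eef_rot: [-0.002, 0.924, -0.0, 0.383]
force: [-3.9, 1.5, 5.0]
gripper_width: 0.0104
finger_force: 89.7
```

Scaled: -0.03 m / 0.3 = -0.1, -0.025 m / 0.3 = -0.0833.

Emit:
shift_gripper(moves={"offsets": [[0.0,0.001,0,-0.001,0,0,0],[0.04,0,0,0,0,0,0],[0.04,0,0,0,0,0,0],[0.04,0,0,0,0,0,0],[0.04,0,0,0,0,0,0],[0.04,0,0,-0.05,0,0,0],[0.04,0,0,-0.0833,0,0,0],[0.04,0,0,-0.1,0,0,0],[0.04,0,0,-0.0667,0,0,0],[0.04,0,0,0,0,0,0]]})

```text
time: 14.8
position: [0.3554, -0.2029, 0.1287]
eef_rot: [0.002, 0.924, 0.0, 0.382]
force: [-0.1, -0.6, -0.3]
gripper_width: 0.0397
finger_force: 0.0
```

```bash
python3 - <<'E'
from h import *
from workcell import env, vision, order
np.set_printoptions(precision=4,suppress=True)
s=env.state(); print(s["qpos"])
d=vision.capture("wrist"); c=vision.capture("side"); t=vision.capture("top")
w=wcam(d,s["position"],s["eef_rot"]); np.savez("w8.npz",p=s["position"],q=s["eef_rot"],**d); np.savez("side4.npz",**c)
J=np.array([.4648,-.2003,.014])
th=np.linspace(0,2*np.pi,13)[:-1]
g=cv2.Canny(cv2.cvtColor(c["image"],cv2.COLOR_RGB2GRAY),40,100)
for z in(.03,.05,.08,.1):
    W=np.array(c["world_to_cam"]);a=np.array([W[0,0],W[0,1],0]);a=a/np.linalg.norm(a)*.034; q=J*[1,1,0]+[0,0,z]; e=proj(c,[q-a,q,q+a]); r=int(round(e[1,1])); print("side",z,e[:,0],np.where(g[r,170:225])[0]+170)
g=cv2.Canny(cv2.cvtColor(d["image"],cv2.COLOR_RGB2GRAY),40,100)
for z in(.04,.07,.1):
    q=J*[1,1,0]+[0,0,z]; e=proj(w,[q+[0,.034,0],q,q-[0,.034,0]]); r=int(round(e[1,1])); print("wrist",z,e.tolist(),np.where(g[r] if 0<=r<384 else [])[0])
i=t["image"].astype(int); n=blob((i[...,0]-i[...,2]>35)&(i[...,0]>60),(150,195,190,222)); print("bar top",n[0])
for k in("side",): 
    i=c["image"].astype(int); print("bar side",blob((i[...,0]-i[...,2]>35)&(i[...,0]>60),(190,100,235,160))[0])
E
```

```text
[-1.5113 -0.38    2.5641  0.9064  1.11   -0.4309]
side 0.03 [184.9367 197.695  210.4784] [174 177 178 179 180 181 182 183 186 191 208 211 213 214 219 220 223]
side 0.05 [184.2813 197.1441 210.0326] [170 171 173 185 207 212 213 214 215 219 220 222 223]
side 0.08 [183.2817 196.3038 209.3524] [172 175 176 182 185 209 215]
side 0.1 [182.6042 195.734  208.8911] [183 189 190 191 192 209 214]
wrist 0.04 [[213.1377809827666, 162.39087942410194], [249.6175503367788, 162.3621219768405], [286.07995631659213, 162.39342144631294]] [ 18  19  57  58  96 106 107 108 109 110 111 112 113 114 115 116 117 118
 119 120 121 122 123 125 126 132 147 148 149 211 241 257 288 492]
wrist 0.07 [[209.30315678031653, 144.07284057532124], [249.47826889648795, 144.02022601802312], [289.6334905947671, 144.08728381572885]] [ 97  98 149 158 159 188 209 223 224 229 230 231 268 269 270 275 290 296]
wrist 0.1 [[204.64044163960034, 121.67803987800339], [249.3096127221859, 121.58344993106002], [293.9560611777523, 121.70871200503733]] [139 146 147 179 190 199 207 211 226 227 291 294 483 486 487 488 489 490
 491 492 493 494 495 496 497]
bar top [168.7312 207.5269]
bar side [207.875 127.125]
```

The jug's edges match the goal to within about 1–2 px in both views. The bar is still on the next rung up and the gripper is clear of everything.

```bash
python3 -c "
from workcell import env, vision, order
print(order.finish_job())"
```

```text
the job is handed in; nothing more can be done
None
```

The job is handed in, with no verdict returned: the funnel frame sits one rung up, and the jug stands upright on the foot, centred under the spout to within about 2 mm, with the gripper clear at 14.8 s.

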